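Shut and lock the tester box's access panel

TASK

Push the raised access panel of the blue tester box down shut with a fingertip, then lock it: set a fingertip in the slot of each of its two round fasteners and turn that fastener a quarter turn clockwise (seen from above) as far as it goes, so that both slots point at their green dots and the panel stays fully down. Use only pushes of the fingers: do not lift the panel further open, and do not pick up or shift the loose white cap or red plug beside the box.

Things in the scene. Friction and masses are not known exactly. Their poses are not given: they have to be found in the camera images.
- tester_box: Blue case fixed to the bench, 200 mm (x, front to back) by 280 mm (y), rim 62 mm high, grey panel on top; panel shut, the upper face is 80 mm above the bench. Origin: centre of underside; x points to the hinge side, away from the robot, y left, z up. In this frame the hinge line runs along y at x = +100, z = 66 mm, and with the panel shut the fastener axes stand at x = -35, y = +70 and -70 mm.
- access_panel (a joint): Opening angle of the grey access panel (200 x 280 x 18 mm) about its hinge on the far edge: 0 shut, it starts 0.35 to 0.6 rad open with the near edge raised. A stiff hinge keeps it where it is left; pressing down with about 2 to 5 N near the near edge moves it; stop at 0.
- panel_edge (a point): Point on the panel's upper face, midway between left and right, 15 mm in from the near (free) edge, where it can be pressed. In the frame of the hinge line with the panel shut it lies 185 mm nearer the robot and 14 mm higher.
- fastener_left (a joint): Turn of the left fastener: 0 unlocked (slot along the box's y, at the red dot), 1.571 locked at its stop (slot along the box's x, at the green dot); grows clockwise seen from above; starts 0 to 0.3 rad. Friction 0.10 N m, stays where left. Turned while the panel is open, its cam would keep the panel from shutting.
- fastener_left_slot (a point): On the left fastener's axis, level with the panel's upper face; y along the slot. Head: black disc 92 mm across, flush in the panel, with a straight slot right across it, 38 mm wide, 14 mm deep (orange floor), open at both ends to the 95 mm hole's wall. A fingertip in the slot some 24 mm off the axis, moved round the axis, turns it; having play, it must go a little past the quarter turn.
- fastener_right (a joint): Turn of the right fastener, exactly as for the left one.
- fastener_right_slot (a point): On the axis of the right fastener, level with the panel's upper face; the same head and slot as the left one.
- white_cap: Loose white ribbed screw cap, 44 mm across, 20 mm high, standing to the right of the box; to be left alone. Origin: centre of its underside.
- red_plug: Loose red bell-shaped seal plug, 30 mm across, 32 mm high, standing to the right of the box; to be left alone. Origin: centre of its underside.

How it is judged:
On the way:
1. the panel is pushed shut while both fasteners are still unlocked (value of joint access_panel below 0.03 rad and value of joint each of fastener_left, fastener_right below 0.7 rad), for 0.2 s.
At the end, for the whole second after the job is handed in: The panel is shut (within 0.03 rad) and both fasteners stand within about 0.17 rad of the end of their quarter turn (1.4 rad or more), their slots at the green dots (value of joint access_panel below 0.03 rad and value of joint each of fastener_left, fastener_right above 1.4 rad); the robot touches nothing.
It fails at once if the panel is lifted further open (past 0.75 rad) (value of joint access_panel above 0.75 rad).
It fails at once if the white cap is lifted or shifted by more than 20 mm (distance of white_cap from where it was at the start of the episode above 0.02 m).
It fails at once if the red plug is lifted or shifted by more than 20 mm (distance of red_plug from where it was at the start of the episode above 0.02 m).
It also fails if it takes over 61 s, if anything falls off the work surface, if the arm or the gripper's body presses on something with over 40 N, if the wrist force passes 120 N, or if a joint passes its speed limit or range.

ROBOT

A 6-joint arm with a two-finger parallel gripper is mounted at the origin on a cart in front of the work surface, level with it; the furniture and walls round the work are solid. World frame = base frame: x ahead of the robot, y to its left, z up, the work surface at z = 0. Lengths are in m, angles in rad, forces in N, time in s.
With the tool pointing down it reaches from about 0.375 to 0.9 m from the base axis. Payload 3.1 kg.
Tool frame: the origin (TCP) lies at the very end of the fingers, on their centre line; the grasp point (between the pads) lies 19 mm behind it; x points along the fingers, y is the direction in which the jaws open and shut, and the axes are right-handed (so a half turn about x gives the same grasp; the last joint's range is limited). The gripper opens to 87 mm and grips with 3 to 60 N. Pads are 19 mm wide; open, the fingers measure 117 mm over their backs; the gripper's body (75 mm by 190 mm) begins 51 mm behind the grasp point.
Start: joints at [-1.329, 0.527, 1.433, -0, 1.181, -0.178], TCP at [0.255, -0.571, 0.223] pointing down, gripper open.
Joint ranges: [-3.08, 3.08], [-0.75, 2.2], [0.22, 2.44], [-1.43, 4.57], [0, 2.65], [-2.85, 2.85]. Speed limits (rad/s): [2.79, 2.79, 3.14, 3.14, 3.14, 3.14].

INTERFACE

Orientations are given as a unit quaternion [x, y, z, w].
In Python, from rig import robot gives the robot as it stands.
- The arm moves only by the tool carry_out, never from a script. Its argument "commands" is a list that holds one entry, the list of rows, each a list of 5 numbers: the opening, from 0 (shut) to 1 (fully open), then the shift along the tool's x, y, z in mm, then the turn about the tool's x in degrees. In form: [[[hand, x, y, z, twist], ...]]. A call has 1 to 8 rows; each row shifts and turns the pose as measured when the row begins, along the tool's axes as they then stand; what a row does not reach is not made up. A row lasts 1/12 s, in which the tool goes at most 41.7 mm and 7.16 degrees, less where a joint would pass 70% of its speed; a pose out of reach is approached as far as the arm can. A call with a gripper value outside its range is refused whole. The fingers move at their own pace and stop on an object; "force" is the grip in N (left out, the last holds). Time passes only in rows, so rows that do not move let the fingers close. It gives the time, the measured TCP pose, the force and the opening at its end, in the units of the state.
- robot.get_obs(): the state, without advancing time (a new reading comes with each control period).
- robot.camera(name): name is "scene" or "side" or "wrist"; returns the picture (384x512x3 uint8, red, green, blue); there is no depth.
- robot.camera_model(name): a dict with "fx", "fy", "cx", "cy" (pixels), "k1" (the pictures are not rectified: a ray, as slopes to the right and down, at radius r is drawn at 1 + k1 r^2 times it, then the intrinsics apply), "R" (3x3) and "t" (3): a world point X has camera coordinates R X + t. Camera axes: x right, y down, z forward; pixel columns grow to the right and rows downward; lengths in m; the calibration is good to about 2 mm. A picture is of the moment at which its call begins: read the wrist's pose just before it. camera_model takes no time and is no camera call; for the wrist camera it gives the pose at the moment of the call.
- robot.hand_in(): hands the job in, once; it reports no verdict.
The state is a dict: "time": time; "q": joint angles; "joint_velocities": joint speeds; "joint_torque": joint torques, N m; "position": TCP position; "tool_rot": TCP orientation; "ft_force": force on the tool from outside, world axes, zero at the start; "moment": the same for the moment, N m; "grip_width": finger opening in m.
Only numpy, scipy, OpenCV 4.12 (cv2) and the standard library are available. Lean on these libraries where they do the work, as an engineer would, in place of code of your own. Each camera call takes 0.05 s, during which the arm holds its last target. There are 200 camera calls.

## Working session

There is one attempt and no reset: what is moved stays moved. The work goes in short steps, Python scripts to look and compute and a tool call to move; the robot and the scene stay as the last step left them, time stands still between calls to the robot, and variables do not carry over. Pictures are saved under pics/ and viewed, on a budget of 10 in all, crops included, one or two more only if the job needs it, and the job is handed in when it is done.

Besides the shell and the picture viewer there is one more tool, called after ">>>" as a command line: name --argument value ..., lists and objects as JSON in quotes. carry_out: Moves the arm, as the interface text tells. Its arguments: {"type":"object","properties":{"commands":{"type":"array"},"force":{"type":"number"}},"required":["commands"]}

```bash
mkdir -p pics; python3 - <<'E'
from rig import robot
import cv2,numpy as np
o=robot.get_obs(); print({k:np.round(v,3).tolist() for k,v in o.items()})
for n in("scene","side"):
    im=robot.camera(n); cv2.imwrite(f"pics/{n}0.png",im[...,::-1]); m=robot.camera_model(n); print(n,{k:np.round(v,4).tolist() for k,v in m.items()})
a=cv2.imread("pics/scene0.png");cv2.imwrite("pics/scene0b.png",cv2.resize(a,(768,576),interpolation=cv2.INTER_CUBIC))
E
```

```text
{'time': 0.0, 'q': [-1.329, 0.528, 1.434, -0.0, 1.181, -0.179], 'joint_velocities': [0.0, -0.002, 0.0, 0.001, -0.001, 0.0], 'joint_torque': [0.001, -44.004, -17.659, 0.064, 0.058, -0.0], 'position': [0.255, -0.57, 0.222], 'tool_rot': [-0.692, -0.148, 0.692, -0.147], 'ft_force': [1.064, -0.447, -0.058], 'moment': [0.044, 0.006, 0.022], 'grip_width': 0.087}
scene {'fx': 351.0244, 'fy': 351.0244, 'cx': 249.4459, 'cy': 194.6011, 'k1': -0.0382, 'R': [[-0.3448, 0.9386, 0.0108], [0.8071, 0.3023, -0.5072], [-0.4793, -0.1661, -0.8618]], 't': [0.2923, -0.3981, 1.1818]}
side {'fx': 398.0558, 'fy': 398.0558, 'cx': 255.4707, 'cy': 186.73, 'k1': -0.1114, 'R': [[-0.8951, 0.4458, 0.011], [0.3894, 0.7933, -0.468], [-0.2174, -0.4146, -0.8836]], 't': [0.5719, -0.1064, 1.0095]}
```

View pics/scene0b.png

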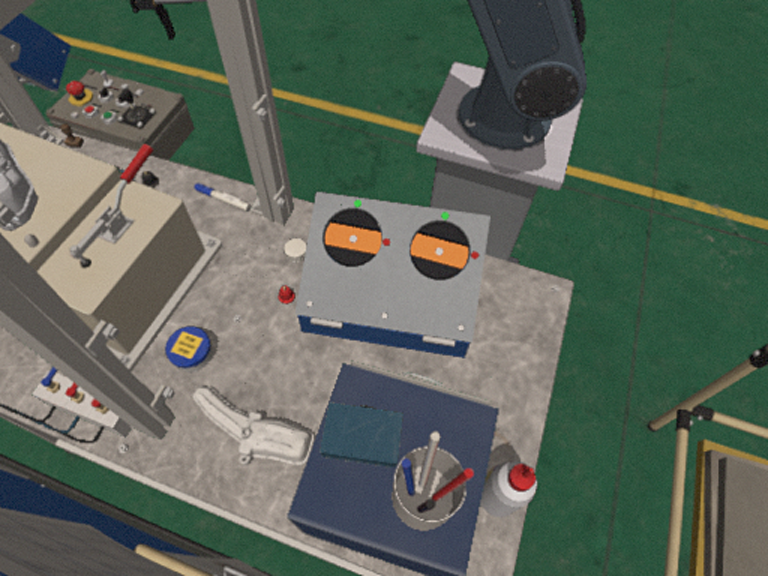

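View pics/side0.png

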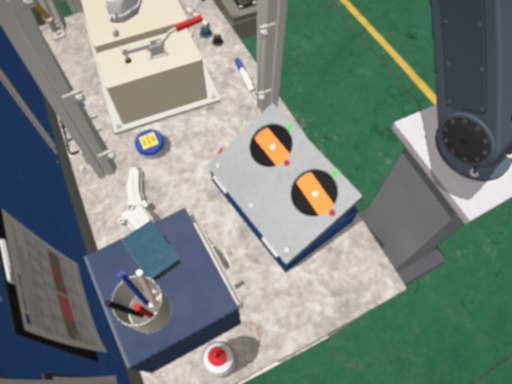

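The panel is open with both slots roughly at the red dots. The fastener centres are at (353,238) and (440,251) in the enlarged scene view. A grey post stands at about (278,215), near the box's near-right corner. Next I fit the box pose and panel angle from both views.

```bash
cat > h.py <<'E'
from rig import robot
import numpy as np, cv2
def proj(m,X):
    c=np.atleast_2d(X)@np.array(m["R"]).T+np.array(m["t"]); s=c[:,:2]/c[:,2:]
    s=s*(1+m["k1"]*(s**2).sum(1,keepdims=True)); return s*[m["fx"],m["fy"]]+[m["cx"],m["cy"]]
def plane(m,uv,z):
    s0=(np.array(uv)-[m["cx"],m["cy"]])/[m["fx"],m["fy"]]; s=s0.copy()
    for _ in range(20): s=s0/(1+m["k1"]*(s@s))
    R=np.array(m["R"]); d=R.T@np.r_[s,1]; C=-R.T@np.array(m["t"]); return C+d*(z-C[2])/d[2]
def panel(p,d,y,h):  # p=x,y,yaw of box, opening; d toward robot from hinge
    x0,y0,w,a=p; bx=.1-d*np.cos(a)+h*np.sin(a); bz=.066+d*np.sin(a)+h*np.cos(a)
    return np.array([x0+np.cos(w)*bx-np.sin(w)*y,y0+np.sin(w)*bx+np.cos(w)*y,bz])
E
python3 - <<'E'
from h import *
from scipy.optimize import least_squares
P=[(.2,-.14),(.2,.14),(0,-.14),(0,.14),(.135,-.07),(.135,.07)]
S=np.array([(317,194),(490,215),(300,317),(467,340),(353,238),(440,251)])/1.5
D=np.array([(278,108),(360,192),(212,175),(283,262),(271,146),(315,194)])
ms,md=robot.camera_model("scene"),robot.camera_model("side")
def f(p):
    X=np.array([panel(p,d,y,.014) for d,y in P]); return np.r_[proj(ms,X)-S,proj(md,X)-D].ravel()
r=least_squares(f,[.5,0,0,.45],loss='soft_l1'); print(r.x); print(r.fun.reshape(-1,2).round(1))
np.save("p.npy",r.x)
for d,y in[(.185,0)]+P: print(d,y,panel(r.x,d,y,.014).round(3))
for y in(.07,-.07): print("shut",panel([*r.x[:3],0],.135,y,.014).round(3))
print("post",plane(ms,np.array([278,215])/1.5,0),plane(md,[265,103],0))
print("cap,plug",plane(ms,np.array([295,247])/1.5,.02),plane(ms,np.array([287,295])/1.5,.02))
# slot dir: red dots/end points on floor
m=robot.camera_model("wrist");print(np.array(m["R"]).round(2),-np.array(m["R"]).T@m["t"])
for n,uv in(("base",(520,110)),): print(plane(ms,np.array(uv)/1.5,0))
# post height estimate: project vertical line over it
for z in(0,.2,.4,.6): print(z,(proj(ms,[plane(ms,np.array([278,215])/1.5,0)+[0,0,z]])*1.5).round())
E
```

```text
[ 0.53199897 -0.08364867  0.19009138  0.36996778]
[[ 0.3  0.1]
 [-0.9  1.4]
 [-2.9 -2. ]
 [ 4.1  0.6]
 [ 0.  -0. ]
 [-0.2 -0.6]
 [-4.4 -2.6]
 [ 3.4  4.5]
 [-5.8 -8.8]
 [ 3.5  2.3]
 [ 0.4  0.4]
 [-0.2 -0.9]]
0.185 0 [ 0.466 -0.096  0.146]
0.2 -0.14 [ 0.479 -0.237  0.151]
0.2 0.14 [0.426 0.038 0.151]
0 -0.14 [ 0.662 -0.201  0.079]
0 0.14 [0.609 0.074 0.079]
0.135 -0.07 [ 0.525 -0.156  0.128]
0.135 0.07 [ 0.498 -0.019  0.128]
shut [ 0.484 -0.022  0.08 ]
shut [ 0.511 -0.159  0.08 ]
post [ 0.43807569 -0.35143414  0.        ] [ 0.43046613 -0.3611113   0.        ]
cap,plug [ 0.50840647 -0.28009373  0.02      ] [ 0.6063796  -0.25061425  0.02      ]
[[ 0.41 -0.91 -0.  ]
 [-0.88 -0.39  0.28]
 [-0.26 -0.11 -0.96]] [ 0.32588128 -0.53861612  0.38344924]
[-0.03262075  0.03106558  0.        ]
0 [[278. 215.]]
0.2 [[260. 138.]]
0.4 [[234.  24.]]
0.6 [[ 194. -159.]]
```

>>> carry_out --commands '[[[0,-8,-40,0,0],[0,-8,-40,0,0],[0,-8,-40,0,0],[0,-8,-40,0,0],[0,-8,-40,0,0],[0,0,-5,0,0]]]' --force 20

```text
time: 0.6
position: [0.1687, -0.3755, 0.2554]
tool_rot: [0.692, 0.152, -0.691, 0.143]
ft_force: [-0.2, 0.5, -0.0]
grip_width: 0.0549
```

>>> carry_out --commands '[[[0,0,-14,-37,0],[0,0,-14,-37,0],[0,0,-14,-37,0],[0,0,-14,-37,0],[0,0,-14,-37,0],[0,0,-14,-37,0],[0,0,-14,-37,0],[0,0,-14,-37,0]]]'

```text
time: 1.27
position: [0.3966, -0.153, 0.2574]
tool_rot: [-0.693, -0.142, 0.693, -0.138]
ft_force: [-0.0, -1.0, 0.8]
grip_width: 0.0035
```

>>> carry_out --commands '[[[0,0,0,0,-7],[0,0,0,0,-7],[0,0,0,0,-7],[0,0,0,0,-7],[0,0,0,0,-7],[0,0,0,0,-7],[0,0,0,0,-7],[0,0,0,0,-7]]]'

```text
time: 1.93
position: [0.405, -0.143, 0.2556]
tool_rot: [0.542, 0.458, -0.538, 0.454]
ft_force: [0.9, 0.1, 0.3]
grip_width: -0.0
```

>>> carry_out --commands '[[[0,0,0,0,-7],[0,0,0,0,-7],[0,0,0,0,-7],[0,0,0,0,-7],[0,0,0,0,-7],[0,0,0,0,-7],[0,0,0,0,-7],[0,0,0,0,-7]]]'

```text
time: 2.6
position: [0.4061, -0.143, 0.2534]
tool_rot: [0.259, 0.661, -0.252, 0.657]
ft_force: [-0.4, -0.1, 0.5]
grip_width: 0.0001
```

>>> carry_out --commands '[[[0,0,0,0,-7],[0,0,0,0,-7],[0,0,0,0,-7],[0,0,0,0,-7],[0,0,0,0,-7],[0,0,0,0,-7],[0,0,0,0,-7],[0,0,0,0,-7]]]'

```text
time: 3.27
position: [0.4071, -0.1431, 0.2512]
tool_rot: [-0.087, 0.702, 0.097, 0.7]
ft_force: [0.4, -0.9, -0.4]
grip_width: 0.0009
```

```bash
cat >> h.py <<'E'
from scipy.spatial.transform import Rotation as Ro
def tool(target):
    o=robot.get_obs(); R=Ro.from_quat(o["tool_rot"]).as_matrix(); y=R[:,1]
    print("t",round(o["time"],2),"pos",np.round(o["position"],4),"yaw_y",np.degrees(np.arctan2(y[1],y[0])).round(1),"q",np.round(o["q"],2),"tool shift mm",(R.T@(np.array(target)-o["position"])*1000).round(1),"F",np.round(o["ft_force"],1),"w",round(o["grip_width"],4))
def shot(n,cam="wrist"):
    m=robot.camera_model(cam); im=robot.camera(cam); cv2.imwrite(f"pics/{n}.png",im[...,::-1]); np.save(f"pics/{n}.npy",m,allow_pickle=True); return m,im
E
python3 - <<'E'
from h import *
tool([.46,-.096,.16]); m,_=shot("w1")
p=np.load("p.npy")
for d,y in[(.2,-.14),(.2,.14),(0,-.14),(0,.14),(.135,-.07),(.135,.07)]: print(d,y,proj(m,panel(p,d,y,.014)).round())
E
```

```text
t 3.27 pos [ 0.4071 -0.1431  0.2512] yaw_y 104.9 q [-0.6   0.23  1.85  0.01  1.07 -2.44] tool shift mm [91.6 30.7 63.4] F [ 0.4 -0.9 -0.4] w 0.0009
0.2 -0.14 [[143. 236.]]
0.2 0.14 [[415. 251.]]
0 -0.14 [[167. 332.]]
0 0.14 [[357. 340.]]
0.135 -0.07 [[214. 280.]]
0.135 0.07 [[334. 286.]]
```

View pics/w1.png

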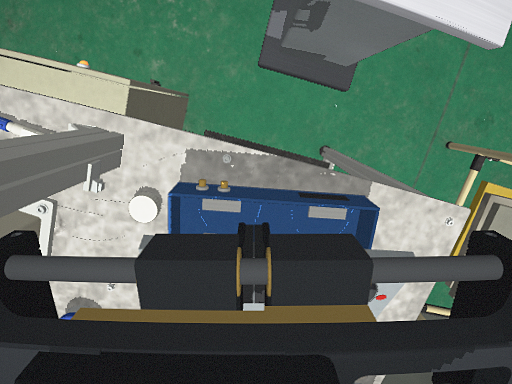

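The wrist view looks toward the robot. The blue near rim has corners at about (170,187) and (379,207), the cap is at (143,208), and the gripper hides the panel. I'll press at about (0.475, -0.095), watching the force.

>>> carry_out --commands '[[[0,0,10,27,0],[0,0,10,27,0],[0,0,9,26,0],[0,0,0,0,0],[0,20,0,0,0],[0,20,0,0,0],[0,0,0,0,0]]]'

```text
time: 3.9
position: [0.4815, -0.0933, 0.2099]
tool_rot: [-0.083, 0.702, 0.091, 0.701]
ft_force: [-0.7, -0.8, -0.0]
grip_width: 0.0005
```

```bash
python3 - <<'E'
from h import *
tool([.475,-.095,.08]); shot("s1","scene"); shot("d1","side")
a=cv2.imread("pics/d1.png")[80:290,180:390]; b=cv2.imread("pics/scene0.png")
cv2.imwrite("pics/d1c.png",cv2.resize(a,None,fx=2.8,fy=2.8,interpolation=cv2.INTER_CUBIC))
m=np.load("pics/w1.npy",allow_pickle=True).item()
for uv in((170,184),(379,208)):print(plane(m,uv,.062).round(4))
p=np.load("p.npy");
for y in(-.14,.14):print(panel([*p[:3],0],.2,y,-.004).round(4))
E
```

```text
t 3.9 pos [ 0.4815 -0.0933  0.2099] yaw_y 104.1 q [-0.43  0.37  1.77  0.01  1.01 -2.25] tool shift mm [129.9  -1.6  -6.7] F [-0.7 -0.8 -0. ] w 0.0005
[ 0.4472 -0.2389  0.062 ]
[0.4097 0.0326 0.062 ]
[ 0.4603 -0.24    0.062 ]
[0.4073 0.0349 0.062 ]
```

View pics/d1c.png

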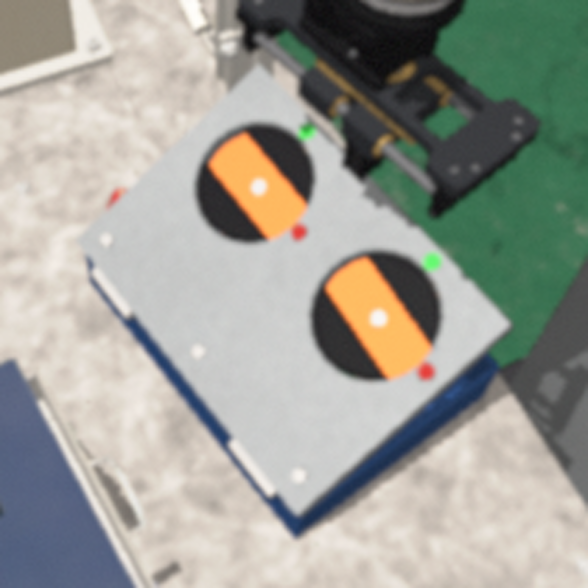

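The side view shows the panel clearly: near corners at crop (258,68) and (510,325), far corners at (82,240) and (297,517), disc centres at (255,182) and (376,315). The slots are close to the red dots, and the fingers are right at the near edge. I'll refit with these points.

```bash
python3 - <<'E'
from h import *
from scipy.optimize import least_squares
P=[(.2,-.14),(.2,.14),(0,-.14),(0,.14),(.135,-.07),(.135,.07)]
S=np.array([(317,194),(490,215),(300,317),(467,340),(353,238),(440,251)])/1.5
D=np.array([(258,68),(510,325),(82,240),(297,517),(255,182),(376,315)])/2.8+[180,80]-.3
ms,md=robot.camera_model("scene"),robot.camera_model("side"); mw=np.load("pics/w1.npy",allow_pickle=True).item()
def f(p):
    X=np.array([panel(p,d,y,.014) for d,y in P]); B=np.array([panel([*p[:3],0],.2,y,-.004) for y in(-.14,.14)])
    return np.r_[proj(ms,X)-S,proj(md,X)-D,.5*(proj(mw,B)-[(170,184),(379,208)])].ravel()
for a0 in(.35,.5,.65):
    r=least_squares(f,[.5,-.09,.15,a0],loss='soft_l1'); print(r.x,r.cost)
print(r.fun.reshape(-1,2).round(1).tolist()); np.save("p.npy",r.x)
print("edge",panel(r.x,.185,0,.014),panel(r.x,.2,0,.014),"shut edge",panel([*r.x[:3],0],.185,0,.014))
print("tip px crop",(proj(md,[.4815,-.0933,.21])-[180,80])*2.8)
E
```

```text
[ 0.53177292 -0.0840035   0.1847956   0.41864693] 16.209102631474675
[ 0.53177292 -0.0840035   0.18479557  0.41864731] 16.20910263137172
[ 0.53177292 -0.0840035   0.18479558  0.41864716] 16.209102631376336
[[-0.3, -1.2], [-0.2, 0.7], [-3.2, -2.1], [3.7, 1.0], [-0.3, -0.6], [-0.1, -0.9], [0.8, -0.4], [1.0, 0.1], [-2.9, 0.5], [-0.0, -0.1], [-0.2, 0.7], [-0.1, 0.4], [-1.3, 4.3], [1.2, -0.4]]
edge [ 0.46951921 -0.09564048  0.15399805] [ 0.45604795 -0.09815863  0.16009592] shut edge [ 0.44822014 -0.09962187  0.08      ]
tip px crop [[360.29288287 165.14467043]]
```

>>> carry_out --commands '[[[0,0,0,-10,0],[0,18,0,0,0],[0,18,0,0,0],[0,15,0,0,0],[0,12,0,0,0],[0,12,0,0,0],[0,12,0,0,0]]]'

```text
time: 4.58
position: [0.4751, -0.1021, 0.1333]
tool_rot: [-0.086, 0.696, 0.084, 0.708]
ft_force: [-1.1, -0.0, 0.6]
grip_width: 0.0006
```

>>> carry_out --commands '[[[0,12,0,0,0],[0,12,0,0,0],[0,12,0,0,0],[0,10,0,0,0],[0,6,0,0,0]]]'

```text
time: 5.0
position: [0.4747, -0.1059, 0.0848]
tool_rot: [-0.086, 0.694, 0.08, 0.71]
ft_force: [-0.4, 0.2, 0.6]
grip_width: 0.0005
```

```bash
python3 - <<'E'
from h import *
tool([.475,-.095,.08]); shot("d2","side")
a=cv2.imread("pics/d2.png")[80:290,180:390]
cv2.imwrite("pics/d2c.png",cv2.resize(a,None,fx=2.8,fy=2.8,interpolation=cv2.INTER_CUBIC))
E
```

```text
t 5.0 pos [ 0.4747 -0.1059  0.0848] yaw_y 103.5 q [-0.45  0.57  1.91  0.01  0.64 -2.27] tool shift mm [ 4.7 10.6  2.8] F [-0.4  0.2  0.6] w 0.0005
```

View pics/d2c.png

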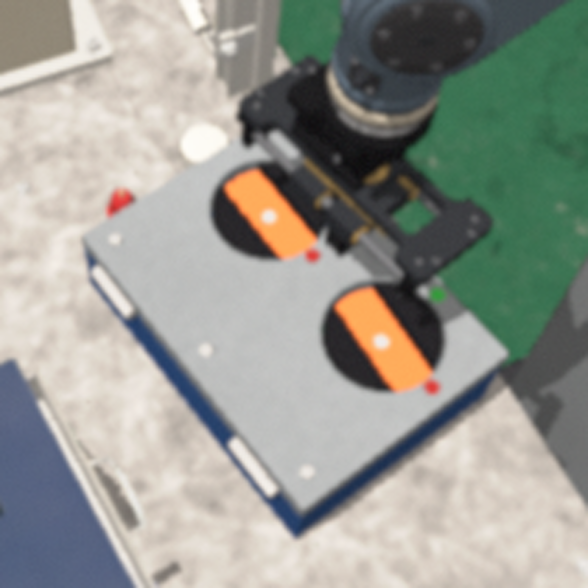

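The panel has come down with the finger. The tip is at z = 85 mm and shut is 80 mm, so I'll press until the force rises.

>>> carry_out --commands '[[[0,4,4,0,0],[0,4,0,0,0],[0,4,0,0,0],[0,3,0,0,0]]]'

```text
time: 5.38
position: [0.4744, -0.1028, 0.0804]
tool_rot: [-0.087, 0.693, 0.078, 0.712]
ft_force: [-3.1, 0.6, 13.5]
grip_width: 0.0004
```

>>> carry_out --commands '[[[0,2,0,0,0],[0,2,0,0,0],[0,1,0,0,0],[0.53,-30,0,0,0],[0.53,-40,0,-20,0],[0.53,-40,0,-25,0],[0.53,-40,0,-25,0],[0.53,0,0,0,0]]]'

```text
time: 6.05
position: [0.4067, -0.1164, 0.2226]
tool_rot: [-0.089, 0.691, 0.078, 0.713]
ft_force: [0.4, -0.3, -0.3]
grip_width: 0.0259
```

```bash
python3 - <<'E'
from h import *
tool([.475,-.095,.2]); shot("d3","side"); shot("s3","scene")
a=cv2.imread("pics/d3.png")[90:280,190:380]; b=cv2.imread("pics/s3.png")[115:265,180:360]
a=cv2.resize(a,None,fx=2,fy=2,interpolation=cv2.INTER_CUBIC);b=cv2.resize(b,None,fx=2.3,fy=2.3,interpolation=cv2.INTER_CUBIC)
c=np.zeros((400,800,3),np.uint8);c[:a.shape[0],:a.shape[1]]=a;c[:b.shape[0],385:385+b.shape[1]]=b[:, :415]
cv2.imwrite("pics/c3.png",c);print(a.shape,b.shape)
# orange slot: centroid/direction back-projected to the floor z=.066
for n in("d3","s3"):
    im=cv2.imread(f"pics/{n}.png"); m=np.load(f"pics/{n}.npy",allow_pickle=True).item()
    h=cv2.cvtColor(im,cv2.COLOR_BGR2HSV); k=cv2.inRange(h,(8,120,150),(22,255,255))
    N,L,st,ce=cv2.connectedComponentsWithStats(k)
    for i in range(1,N):
        if st[i,4]<150: continue
        ys,xs=np.where(L==i); X=np.array([plane(m,q,.066)[:2] for q in zip(xs,ys)])
        w,v=np.linalg.eigh(np.cov(X.T)); q=v[:,1]
        print(n,st[i],ce[i].round(1),X.mean(0).round(4),"dir",np.degrees(np.arctan2(q[1],q[0])).round(1)%180,"len",(np.sqrt(12*w)*1000).round(1))
p=np.load("p.npy"); p[3]=0
for y in(.07,-.07):print("model",panel(p,.135,y,.014).round(4))
E
```

```text
t 6.05 pos [ 0.4067 -0.1164  0.2226] yaw_y 103.6 q [-0.55  0.24  1.94  0.01  0.93 -2.36] tool shift mm [24.5  5.2 70.8] F [ 0.4 -0.3 -0.3] w 0.0259
(380, 380, 3) (345, 414, 3)
d3 [385  43  42  50 268] [405.1  66.7] [ 0.0554 -0.2652] dir 89.6 len [ 18.2 178.2]
d3 [260 141  33  32 478] [275.7 156.5] [ 0.507  -0.1631] dir 98.5 len [36.6 88.9]
d3 [300 183  34  37 588] [316.2 201.3] [ 0.4816 -0.0239] dir 93.7 len [36.8 90.4]
s3 [ 39  24 113  31 397] [96.4 39.5] [ 0.1829 -0.7996] dir 89.9 len [ 17.1 438.9]
s3 [182  59  44  16 190] [203.9  66.8] [ 0.1834 -0.3986] dir 89.4 len [ 18.7 153.1]
s3 [377 111  58  20 288] [406.3 120.6] [0.1837 0.2345] dir 90.0 len [ 19.7 165. ]
s3 [436 127  43  16 199] [455.9 134.3] [0.1839 0.3749] dir 89.1 len [ 19.2 116.5]
s3 [480 139  32  14 155] [496.3 145.5] [0.1831 0.4864] dir 89.7 len [19.5 85.4]
s3 [220 160  35  15 311] [237.  166.8] [ 0.5057 -0.1609] dir 97.8 len [29.9 91. ]
s3 [273 167  36  18 329] [290.9 174.8] [ 0.4804 -0.0226] dir 93.5 len [30.2 92.4]
s3 [470 294  42  16 152] [488.  301.1] [0.6424 0.4707] dir 92.0 len [ 9.  91.4]
s3 [464 322   5  62 161] [466.9 359.8] [0.7778 0.4336] dir 1.6999999999999886 len [  6.3 115.4]
model [ 0.4845 -0.0216  0.08  ]
model [ 0.5102 -0.1592  0.08  ]
```

View pics/c3.png

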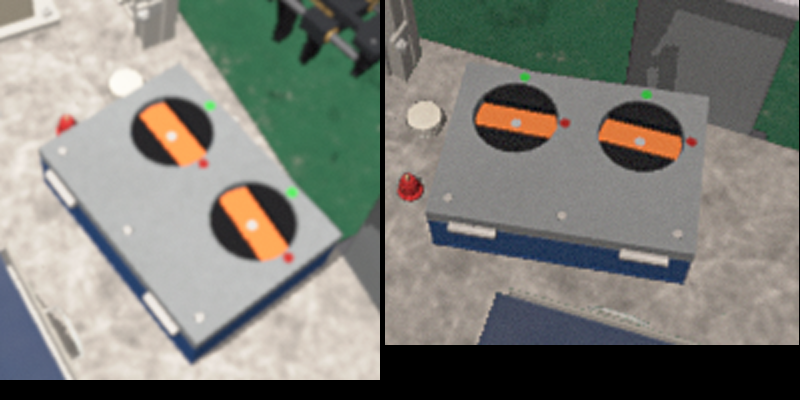

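The panel is shut. The left slot is at about (0.483, -0.023), direction 93.6°, and the right slot at about (0.509, -0.161), direction 98°. I'll put both fingers, part open, in the slot at about ±24–30 mm and twist about the fastener axis, left one first.

>>> carry_out --commands '[[[0.53,0,24,32,0],[0.53,0,24,32,0],[0.53,0,24,32,0],[0.53,10,0,0,5],[0.53,20,0,0,5],[0.53,20,0,0,0],[0.53,20,0,0,0],[0.53,0,0,0,0]]]'

```text
time: 6.82
position: [0.494, -0.0183, 0.1383]
tool_rot: [-0.02, 0.698, 0.015, 0.716]
ft_force: [-0.2, 0.1, 0.0]
grip_width: 0.0465
```

```bash
python3 - <<'E'
from h import *
tool([.483,-.023,.070])
E
```

```text
t 6.82 pos [ 0.494  -0.0183  0.1383] yaw_y 92.8 q [-0.26  0.48  1.86  0.    0.78 -1.88] tool shift mm [ 68.   -3.6 -13. ] F [-0.2  0.1  0. ] w 0.0465
```

>>> carry_out --commands '[[[0.53,0,-4,-12,0],[0.53,20,0,0,0],[0.53,20,0,0,0],[0.53,8,0,0,0],[0.53,0,0,0,0]]]'

```text
time: 7.23
position: [0.4833, -0.0214, 0.0838]
tool_rot: [-0.02, 0.7, 0.017, 0.713]
ft_force: [0.1, 0.3, 0.1]
grip_width: 0.0462
```

```bash
python3 - <<'E'
from h import *
tool([.483,-.023,.070]); shot("d4","side"); shot("s4","scene")
a=cv2.imread("pics/d4.png")[130:260,240:380]; b=cv2.imread("pics/s4.png")[125:225,200:360]
a=cv2.resize(a,(420,390),interpolation=cv2.INTER_CUBIC);b=cv2.resize(b,(380,238),interpolation=cv2.INTER_CUBIC)
c=np.zeros((400,800,3),np.uint8);c[:390,:420]=a;c[:238,420:]=b
cv2.imwrite("pics/c4.png",c)
E
```

```text
t 7.23 pos [ 0.4833 -0.0214  0.0838] yaw_y 92.9 q [-0.28  0.57  1.92  0.    0.64 -1.9 ] tool shift mm [13.8 -1.5 -0.7] F [0.1 0.3 0.1] w 0.0462
```

View pics/c4.png

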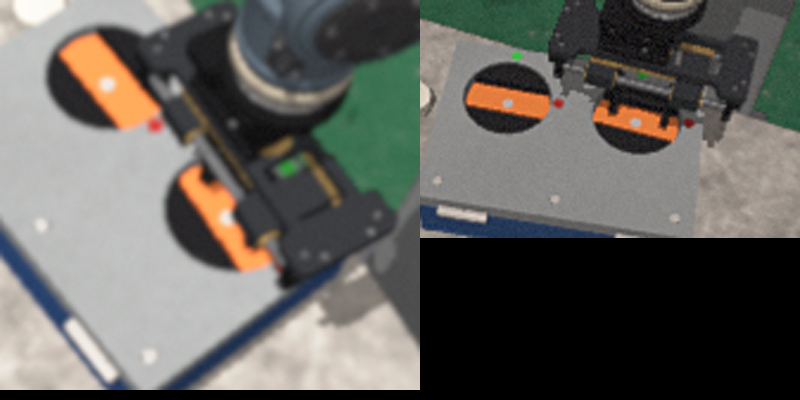

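The fingertips straddle the axis mark in the slot, at (637,123) in the right-hand view. Next I insert them and turn.

>>> carry_out --commands '[[[0.53,7,0,0,0],[0.53,6,0,0,0],[0.53,0,0,0,0]]]'

```text
time: 7.58
position: [0.4866, -0.0221, 0.0734]
tool_rot: [-0.021, 0.698, 0.016, 0.716]
ft_force: [-0.9, -0.6, 0.3]
grip_width: 0.0461
```

>>> carry_out --commands '[[[0.53,0,0,0,6],[0.53,0,0,0,6],[0.53,0,0,0,6],[0.53,0,0,0,6],[0.53,0,0,0,6]]]'

```text
time: 8.0
position: [0.4852, -0.0214, 0.0742]
tool_rot: [0.172, 0.677, -0.172, 0.694]
ft_force: [1.2, -0.5, -1.8]
grip_width: 0.0462
```

```bash
python3 - <<'E'
from h import *
tool([.483,-.023,.072]);print(robot.get_obs()["moment"])
E
```

```text
t 8.0 pos [ 0.4852 -0.0214  0.0742] yaw_y 61.8 q [-0.28  0.59  1.92  0.    0.61 -1.36] tool shift mm [ 2.2 -2.4 -1.3] F [ 1.2 -0.5 -1.8] w 0.0462
[ 0.01027847 -0.23059517  0.13672388]
```

>>> carry_out --commands '[[[0.53,1,-1,-1,7],[0.53,0,0,0,7],[0.53,1,0,0,7],[0.53,0,0,0,7],[0.53,1,0,0,7],[0.53,0,0,0,7]]]'

```text
time: 8.5
position: [0.486, -0.0223, 0.0739]
tool_rot: [0.415, 0.565, -0.408, 0.585]
ft_force: [-0.3, -0.0, -1.8]
grip_width: 0.0461
```

```bash
python3 - <<'E'
from h import *
tool([.483,-.023,.072]);print(robot.get_obs()["moment"])
E
```

```text
t 8.5 pos [ 0.486  -0.0223  0.0739] yaw_y 18.8 q [-0.28  0.59  1.93  0.    0.6  -0.6 ] tool shift mm [ 1.8 -3.1 -0.3] F [-0.3 -0.  -1.8] w 0.0461
[-0.0984278  -0.00746161  0.1207794 ]
```

>>> carry_out --commands '[[[0.53,1,-2,0,7],[0.53,0,0,0,7],[0.53,0,0,0,7],[0.53,1,0,0,6],[0.53,0,0,0,4]]]'

```text
time: 8.92
position: [0.4852, -0.0234, 0.0738]
tool_rot: [0.556, 0.433, -0.544, 0.455]
ft_force: [2.2, 5.0, -4.5]
grip_width: 0.0464
```

```bash
python3 - <<'E'
from h import *
tool([.483,-.023,.072]);print(robot.get_obs()["moment"])
E
```

```text
t 8.92 pos [ 0.4852 -0.0234  0.0738] yaw_y -12.2 q [-0.28  0.59  1.93 -0.01  0.59 -0.06] tool shift mm [ 1.7 -2.3  0.1] F [ 2.2  5.  -4.5] w 0.0464
[ 0.78107076 -0.27219632  3.9426722 ]
```

The moment jumped to 3.9 N m, so the left fastener is at its stop. I'll back off, lift, turn the tool back and go over to the right one.

>>> carry_out --commands '[[[0.53,0,0,0,-7],[0.53,0,0,0,-7],[0.53,-20,0,0,0],[0.53,-30,0,0,0],[0.53,-30,0,0,0],[0.53,-10,0,0,-7],[0.53,0,0,0,-7],[0.53,0,0,0,-7]]]'

```text
time: 9.58
position: [0.4832, -0.0215, 0.1704]
tool_rot: [0.388, 0.578, -0.383, 0.606]
ft_force: [-0.4, 0.0, -0.2]
grip_width: 0.0464
```

>>> carry_out --commands '[[[0.53,0,0,0,-7],[0.53,0,0,0,-7],[0.53,0,0,0,-7],[0.53,0,0,0,-7],[0.53,0,0,0,-7],[0.53,0,0,0,-7],[0.53,0,0,0,-7],[0.53,0,0,0,-7]]]'

```text
time: 10.25
position: [0.4846, -0.0217, 0.176]
tool_rot: [0.05, 0.688, -0.06, 0.722]
ft_force: [0.2, -0.2, 0.1]
grip_width: 0.0462
```

```bash
python3 - <<'E'
from h import *
tool([.509,-.161,.084])
E
```

```text
t 10.25 pos [ 0.4846 -0.0217  0.176 ] yaw_y 81.1 q [-0.27  0.39  1.86 -0.01  0.84 -1.68] tool shift mm [  95.6 -132.8   41. ] F [ 0.2 -0.2  0.1] w 0.0462
```

>>> carry_out --commands '[[[0.53,0,-34,10,0],[0.53,0,-34,10,0],[0.53,0,-34,10,0],[0.53,0,-30,10,0],[0.53,10,0,0,-7],[0.53,20,0,0,-6],[0.53,20,0,0,-4],[0.53,0,0,0,0]]]'

```text
time: 10.92
position: [0.5107, -0.1673, 0.1337]
tool_rot: [-0.069, 0.684, 0.047, 0.725]
ft_force: [-0.9, 0.5, -0.0]
grip_width: 0.0462
```

```bash
python3 - <<'E'
from h import *
tool([.509,-.161,.084])
E
```

```text
t 10.92 pos [ 0.5107 -0.1673  0.1337] yaw_y 99.3 q [-0.53  0.52  1.79  0.01  0.77 -2.27] tool shift mm [49.4  8.2 -3.4] F [-0.9  0.5 -0. ] w 0.0462
```

>>> carry_out --commands '[[[0.53,0,9,-4,0],[0.53,20,0,0,0],[0.53,20,0,0,0],[0.53,5,0,0,0],[0.53,0,0,0,0]]]'

```text
time: 11.33
position: [0.5082, -0.1581, 0.0919]
tool_rot: [-0.066, 0.683, 0.043, 0.727]
ft_force: [-0.2, -0.1, 0.4]
grip_width: 0.0458
```

```bash
python3 - <<'E'
from h import *
tool([.509,-.161,.072]); shot("d5","side"); shot("s5","scene")
a=cv2.imread("pics/d5.png")[110:240,230:370]; b=cv2.imread("pics/s5.png")[125:225,200:360]
a=cv2.resize(a,(420,390),interpolation=cv2.INTER_CUBIC);b=cv2.resize(b,(380,238),interpolation=cv2.INTER_CUBIC)
c=np.zeros((400,800,3),np.uint8);c[:390,:420]=a;c[:238,420:]=b
cv2.imwrite("pics/c5.png",c)
E
```

```text
t 11.33 pos [ 0.5082 -0.1581  0.0919] yaw_y 98.8 q [-0.52  0.58  1.83  0.01  0.66 -2.25] tool shift mm [20.  -2.3 -0.9] F [-0.2 -0.1  0.4] w 0.0458
```

View pics/c5.png

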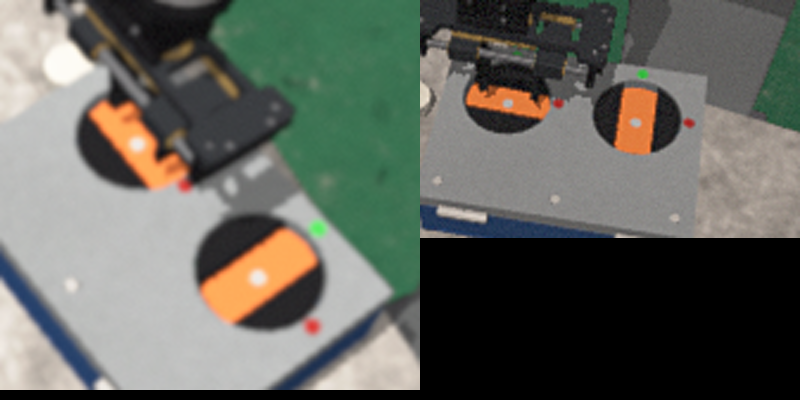

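The left slot now points at its green dot, (643,73) from centre (635,123). The fingers are lined up over the right slot, either side of its mark at (507,103). I'll insert and turn, correcting the position along the way.

>>> carry_out --commands '[[[0.53,8,-2,0,0],[0.53,7,0,0,0],[0.53,6,0,0,0],[0.53,0,0,0,0]]]'

```text
time: 11.77
position: [0.5128, -0.162, 0.074]
tool_rot: [-0.068, 0.68, 0.042, 0.729]
ft_force: [0.3, 0.2, -0.3]
grip_width: 0.0462
```

>>> carry_out --commands '[[[0.53,0,0,0,7],[0.53,0,0,0,7],[0.53,0,0,0,7],[0.53,0,0,0,7],[0.53,0,0,0,7],[0.53,0,0,0,7]]]'

```text
time: 12.27
position: [0.5103, -0.161, 0.0728]
tool_rot: [0.204, 0.65, -0.211, 0.701]
ft_force: [0.7, 1.4, -0.1]
grip_width: 0.0462
```

```bash
python3 - <<'E'
from h import *
tool([.510,-.1605,.072]);print(robot.get_obs()["moment"])
E
```

```text
t 12.27 pos [ 0.5103 -0.161   0.0728] yaw_y 55.9 q [-0.52  0.62  1.84  0.01  0.61 -1.5 ] tool shift mm [ 0.8  0.2 -0.6] F [ 0.7  1.4 -0.1] w 0.0462
[ 0.06291139 -0.00134857  0.13991357]
```

>>> carry_out --commands '[[[0.53,0,0,0,7],[0.53,0,0,0,7],[0.53,0,0,0,7],[0.53,0,0,0,7],[0.53,0,0,0,7],[0.53,0,0,0,7]]]'

```text
time: 12.77
position: [0.5101, -0.161, 0.0726]
tool_rot: [0.446, 0.528, -0.435, 0.577]
ft_force: [0.2, 0.4, 0.2]
grip_width: 0.0465
```

```bash
python3 - <<'E'
from h import *
tool([.510,-.1605,.072]);print(robot.get_obs()["moment"])
E
```

```text
t 12.77 pos [ 0.5101 -0.161   0.0726] yaw_y 13.0 q [-0.52  0.62  1.84  0.01  0.62 -0.75] tool shift mm [ 0.6 -0.  -0.6] F [0.2 0.4 0.2] w 0.0465
[0.08663306 0.00606854 0.12865149]
```

>>> carry_out --commands '[[[0.53,0,0,0,7],[0.53,0,0,0,7],[0.53,0,0,0,6],[0.53,0,0,0,4]]]'

```text
time: 13.1
position: [0.5097, -0.1613, 0.0725]
tool_rot: [0.556, 0.426, -0.537, 0.471]
ft_force: [1.4, 2.3, 0.6]
grip_width: 0.0461
```

```bash
python3 - <<'E'
from h import *
tool([.510,-.1605,.072]);print(robot.get_obs()["moment"])
E
```

```text
t 13.1 pos [ 0.5097 -0.1613  0.0725] yaw_y -11.2 q [-0.52  0.62  1.84  0.    0.62 -0.32] tool shift mm [ 0.5  0.1 -0.9] F [1.4 2.3 0.6] w 0.0461
[ 0.47271145 -0.09148128  3.62895101]
```

The moment is 3.6 N m, so the right one is at its stop too. I'll back off, lift and take a last look.

>>> carry_out --commands '[[[0.53,0,0,0,-7],[0.53,0,0,0,-7],[0.53,-20,0,0,0],[0.53,-30,0,0,0],[0.53,-35,0,0,0],[0.53,-35,0,0,0],[0.53,0,-40,0,0],[0.53,0,-40,0,0]]]'

```text
time: 13.77
position: [0.4298, -0.1652, 0.1926]
tool_rot: [0.491, 0.488, -0.477, 0.542]
ft_force: [-0.8, -0.4, -0.1]
grip_width: 0.0463
```

>>> carry_out --commands '[[[0.53,0,-20,0,0],[0.53,0,0,0,0],[0.53,0,0,0,0]]]'

```text
time: 14.02
position: [0.4031, -0.1649, 0.1923]
tool_rot: [0.491, 0.488, -0.479, 0.54]
ft_force: [0.9, -0.9, -0.7]
grip_width: 0.0463
```

```bash
python3 - <<'E'
from h import *
tool([.51,-.16,.2]); shot("d6","side"); shot("s6","scene")
a=cv2.imread("pics/d6.png")[90:280,190:380]; b=cv2.imread("pics/s6.png")[115:265,180:360]
c=np.zeros((400,800,3),np.uint8);c[:380,:380]=cv2.resize(a,(380,380),interpolation=cv2.INTER_CUBIC);c[:345,386:]=cv2.resize(b,(414,345),interpolation=cv2.INTER_CUBIC)
cv2.imwrite("pics/c6.png",c)
for n in("d6","s6"):
    im=cv2.imread(f"pics/{n}.png"); m=np.load(f"pics/{n}.npy",allow_pickle=True).item()
    k=cv2.inRange(cv2.cvtColor(im,cv2.COLOR_BGR2HSV),(8,120,150),(22,255,255)); N,L,st,ce=cv2.connectedComponentsWithStats(k)
    for i in range(1,N):
        ys,xs=np.where(L==i); X=np.array([plane(m,q,.066)[:2] for q in zip(xs,ys)]); c=X.mean(0)
        if st[i,4]<100 or not(.4<c[0]<.6 and -.3<c[1]<.1): continue
        w,v=np.linalg.eigh(np.cov(X.T)); q=v[:,1]; print(n,c.round(4),"dir",((np.degrees(np.arctan2(q[1],q[0]))+90)%180-90).round(1),"want 10.6")
E
```

```text
t 14.02 pos [ 0.4031 -0.1649  0.1923] yaw_y 3.4 q [-0.65  0.3   1.98  0.01  0.79 -0.72] tool shift mm [ -0.8 107.3   1.5] F [ 0.9 -0.9 -0.7] w 0.0463
d6 [ 0.5076 -0.1631] dir 9.8 want 10.6
d6 [ 0.4822 -0.0241] dir 9.9 want 10.6
s6 [ 0.5071 -0.1617] dir 10.5 want 10.6
s6 [ 0.4823 -0.0228] dir 10.5 want 10.6
```

View pics/c6.png

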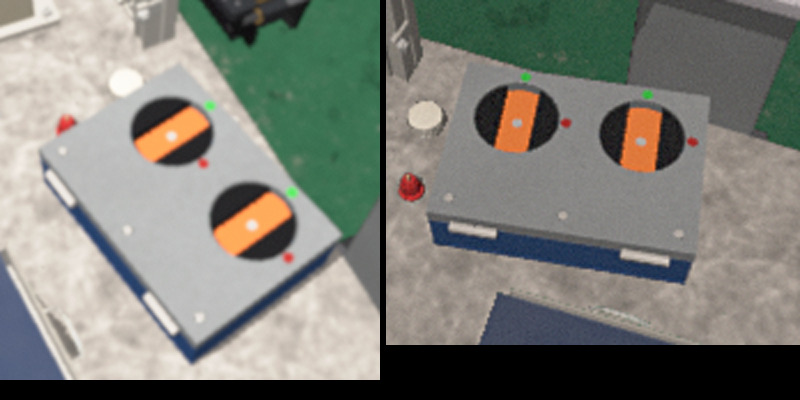

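Both slots point at their green dots, within about 1° of the box's x axis. The panel is down, the cap and plug haven't moved, and the arm is clear, so I'm handing in.

```bash
python3 -c "
from rig import robot
print(robot.hand_in())"
```

```text
the job is handed in; nothing more can be done
None
```

The panel is shut, both fasteners are turned to their stops, and I handed the job in at about 14 s; no verdict came back.

- **Panel:** I pushed it down with the closed fingertips until the force rose to about 13 N with the tip at z = 80 mm, the shut height.
- **Fasteners:** I turned each one with both fingertips together in its slot, twisting about the fastener's axis, rather than with a single fingertip. I stopped when the moment rose to 3.9 N m (left) and 3.6 N m (right).
- **Last checks:** In both fixed cameras the slots measure 9.8–10.5°, against 10.6° for the box's x axis, and point at the green dots. The panel still looks fully down, the cap and plug look unmoved, and the arm is clear.
- **Disagreements:** The first fit of the box from the images was several pixels off at some panel corners. A refit and a close look corrected it before any contact. The tool ended up tilted by a few degrees, which did no harm.

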